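# Sort the clamp and the sherd into their trays

### The arm

A 6-joint arm with a two-finger parallel gripper is mounted at the origin on a cart in front of the work surface, level with it; the furniture and walls round the work are solid. World frame = base frame: x ahead of the robot, y to its left, z up, the work surface at z = 0. Lengths are in m, angles in degrees, forces in N, time in s.
With the tool pointing down it reaches from about 0.4 to 0.825 m from the base axis. Payload 7 kg.
Tool frame: the origin (TCP) lies midway between the tips of the shut fingers; the grasp point (between the pads) lies 19 mm behind it (ctrl.grasp_offset is the distance from the TCP to the grasp point, in m); z points along the fingers, x is the direction in which the jaws open and shut, and the axes are right-handed (so a half turn about z gives the same grasp; the last joint's range is limited). The gripper opens to 88 mm and grips with 3 to 60 N. Pads are 19 mm wide; open, the fingers measure 130 mm over their backs; the gripper's body (78 mm by 193 mm) begins 47 mm behind the grasp point.
Start: joints at [-58.608, 20.546, 0.682, 0, -70.136, -16.507], TCP at [0.173, -0.652, 0.227] pointing down, gripper open.
Joint ranges: [-176.03, 176.03], [-82.01, 121.73], [-58.28, 71.71], [-173.87, 95.51], [-174.79, -0.11], [-173.66, 173.66]. Speed limits (degrees/s): [136.94, 136.94, 172.46, 180, 180, 180].

### API

Orientations are given as [roll, pitch, yaw] about the fixed x, y, z axes, in that order (R = Rz(yaw) Ry(pitch) Rx(roll)).
In Python, from plant import sensors, snapshot, order, ctrl gives the robot as it stands.
- The arm moves only by the tool send_rows, never from a script. Its argument "commands" is a list of rows, each a list of 3 entries, a list of its own where there are three numbers: the closure, from 0 (fully open) to 1 (shut), then the shift along the world's x, y, z in units of 0.25 m (1.0 is 0.25 m), then the turn, a rotation vector about the world's x, y, z in units of 360 degrees (1.0 is 360 degrees). In form: [[hand, [x, y, z], [ax, ay, az]], ...]. A call has 1 to 12 rows; each row shifts and turns the pose as measured when the row begins; what a row does not reach is not made up. A row lasts 1/10 s, in which the tool goes at most 50 mm and 8.59 degrees, less where a joint would pass 70% of its speed; a pose out of reach is approached as far as the arm can. A call with a number of a shift or a turn outside -1 to 1 is refused whole. A call with a gripper value outside its range is refused whole. The fingers move at their own pace and stop on an object; the grip force is fixed at half the most. Time passes only in rows, so rows that do not move let the fingers close. It gives the time, the measured TCP pose, the force and the opening at its end, in the units of the state.
- sensors.get_obs(): the state, without advancing time (a new reading comes with each control period).
- snapshot(name): name is "scene" or "side" or "wrist"; returns a dict with "color" (420x560x3 uint8, blue, green, red), "z_map" (420x560 float32, m along the optical axis (not along the pixel's ray), 0 where there is no reading), "mtx" (3x3 intrinsics, pixels), "xyz" and "attitude" of the camera in the world. Camera axes: x right, y down, z forward; pixel columns grow to the right and rows downward; lengths in m; the calibration is good to about 2 mm. A picture is of the moment at which its call begins.
- order.close_job(): hands the job in, once; it reports no verdict.
The state is a dict: "clock": time; "joint_pos": joint angles; "qvel": joint speeds; "tau": joint torques, N m; "tool_pos": TCP position; "orientation": TCP orientation; "force": force on the tool from outside, world axes, zero at the start; "moment": the same for the moment, N m; "opening": finger opening in m.
Only numpy, scipy, OpenCV 4.12 (cv2) and the standard library are available. Lean on these libraries where they do the work, as an engineer would, in place of code of your own. Each camera call takes 0.05 s, during which the arm holds its last target.

### The job

Tidy the middle of the pottery-mending desk by sorting the two things that lie between the two grey trays: lay the black spring clamp in the larger, oblong clamp tray and the narrow strip-shaped sherd in the smaller, square finds tray. Each must end lying flat on the floor of its tray; set the sherd down rather than dropping it, for it is fragile.

Things in the scene. Friction and masses are not known exactly. Their poses are not given: they have to be found in the camera images.
- clamp: black plastic spring clamp with small blue jaw pads, lying flat; a rigid piece here (it does not open), 151 x 110 x 26 mm, 85 g before variation. Origin: centre of its bounding box, on the underside; z up. x runs along the clamp from the closed jaws (at x = -75 mm) to the ends of the two spread handles (x = +75 mm, y = +-54 mm). Its narrow waist at the pivot, x = -15 mm, is about 46 mm wide along y and 24 mm high: grip it there from above, closing along y.
- sherd: narrow strip-shaped potsherd, brownish grey, lying with its hollow side up, 100 x 43 x 20 mm (100 along x, 43 along y), 52 g before variation; about 12 mm thick in the middle, its two ends curve up to 20 mm. Origin: centre of its bounding box, on the underside; z up. Grip it from above at the origin, closing along y across the long broken edges. It lies between the two trays; the broader sherds at the far side of the desk are bystanders.
- clamp_tray: the larger, oblong open tray of grey plastic, fixed to the desk: 238 x 188 mm outside (238 along its x), 36 mm high, walls and floor 4 mm thick, so 230 x 180 mm inside. Origin: centre of its underside; z up.
- finds_tray: the smaller, square open tray of grey plastic, fixed to the desk: 158 x 158 mm outside, 36 mm high, walls and floor 4 mm thick, so 150 x 150 mm inside. Origin: centre of its underside; z up.
Mind the look-alikes: they are no part of the job. Several things have the shape of the sherd; the one meant has the colours described above. Leave any purple look-alike of the clamp alone.

How it is judged (in metres and radians):
At the end, for the whole second after the job is handed in: The clamp lies at rest in the clamp tray and the sherd at rest in the finds tray, each with its centre inside the tray's walls, its underside within 12 mm of the tray's floor, the same way up as it started and flat (clamp within 10 degrees, sherd within 14 degrees) (x of clamp in the frame of clamp_tray between -0.105 and 0.105 m and y of clamp in the frame of clamp_tray between -0.08 and 0.08 m and z of clamp in the frame of clamp_tray below 0.016 m and angle between clamp's own z axis and vertical below 0.18 rad and x of sherd in the frame of finds_tray between -0.065 and 0.065 m and y of sherd in the frame of finds_tray between -0.065 and 0.065 m and z of sherd in the frame of finds_tray below 0.016 m and angle between sherd's own z axis and vertical below 0.25 rad and linear speed of each of clamp, sherd below 0.02 m/s); the robot touches nothing.
It fails at once if the sherd is dropped: out of the fingers while its underside is more than 60 mm above the desk (height (world z) of sherd above 0.06 m and contact force between sherd and the fingers below 0.02 N).
It also fails if it takes over 51 s, if anything falls off the work surface, if the arm or the gripper's body presses on something with over 40 N, if the wrist force passes 120 N, or if a joint passes its speed limit or range.

## Working session

There is one attempt and no reset: what is moved stays moved. The work goes in short steps, Python scripts to look and compute and a tool call to move; the robot and the scene stay as the last step left them, time stands still between calls to the robot, and variables do not carry over. Pictures are saved under pics/ and viewed, and the job is handed in when it is done.

Besides the shell and the picture viewer there is one more tool, called after "Call:" in YAML: its name, and indented under it one key for each argument. send_rows: Moves the arm, as the interface text tells. Its arguments: {"type":"object","properties":{"commands":{"type":"array","items":{"type":"array"}}},"required":["commands"]}

```bash
mkdir -p pics; ls; python3 - <<'E'
from plant import sensors,snapshot,ctrl
import cv2,numpy as np
print(sensors.get_obs(), ctrl.grasp_offset)
for n in ("scene","side"):
    s=snapshot(n); cv2.imwrite(f"pics/{n}0.png",s["color"]); np.savez(f"pics/{n}0.npz",**s)
    print(n,s["mtx"],s["xyz"],s["attitude"])
E
```

```text
pics
{'clock': 0.0, 'joint_pos': array([-5.86076550e+01,  2.05912740e+01,  6.33390695e-01, -2.09697809e-02,
       -7.01342789e+01, -1.65070636e+01]), 'qvel': array([ 0.04446578, -0.0092426 ,  0.01417683, -0.06164447, -0.05561626,
       -0.07127824]), 'tau': array([ 1.04900992e-03, -5.82720709e+01,  2.93060321e+01,  6.99753106e+00,
        6.84678686e-03, -1.65378224e-04]), 'tool_pos': array([ 0.17325407, -0.65188318,  0.22561891]), 'orientation': array([-1.79992711e+02, -9.39653307e-02,  1.04878134e+02]), 'force': array([ 0.92283069, -0.45515967, -0.4282374 ]), 'moment': array([ 0.02743593,  0.02453951, -0.04476159]), 'opening': 0.08721119162432371} 0.0188
scene [[522.44845002   0.         276.76651742]
 [  0.         522.44845002 213.35205651]
 [  0.           0.           1.        ]] [-0.33363375 -1.02688615  0.69481718] [-116.14917295    0.21920689  -37.67863766]
side [[443.47610186   0.         277.69222193]
 [  0.         443.47610186 205.18493622]
 [  0.           0.           1.        ]] [0.46143386 0.80062431 0.54746426] [-122.20884485    0.86414095 -177.88779219]
```

View pics/scene0.png

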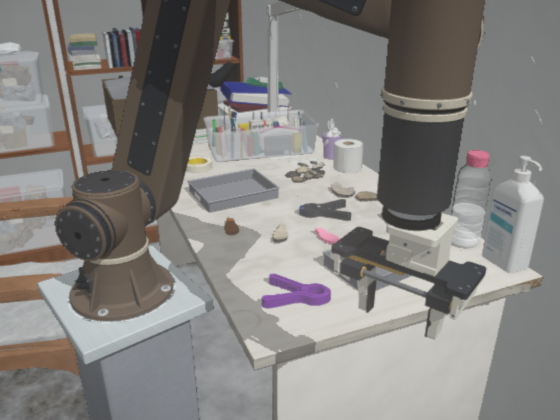

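View pics/side0.png

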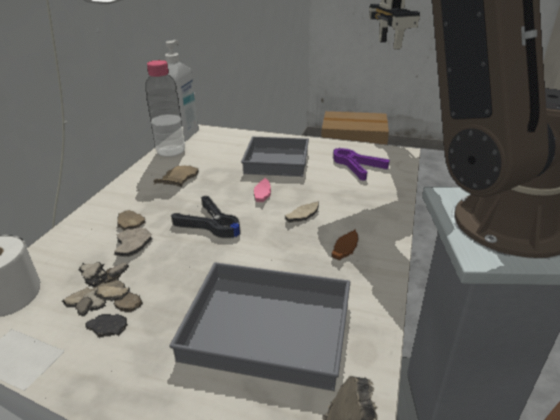

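The scene picture shows the purple clamp at (297,292), the black clamp at (325,211) and the large tray at (233,189). The small tray is hidden by the gripper. In the side picture the small tray is at (277,156), the large tray at (268,322) and the clamp at (210,218). The sherd candidates are pink (263,190), pale greyish (303,212) and red-brown (345,245). I'll enlarge that area to choose between them.

```bash
cat > h.py <<'E'
import numpy as np,cv2
from scipy.spatial.transform import Rotation as R
def load(n): return dict(np.load(f"pics/{n}.npz"))
def rot(s): return R.from_euler("xyz",s["attitude"],degrees=True).as_matrix()
def ray(s,uv,z):
    uv=np.atleast_2d(uv).astype(float); K=s["mtx"]
    d=np.c_[(uv[:,0]-K[0,2])/K[0,0],(uv[:,1]-K[1,2])/K[1,1],np.ones(len(uv))]@rot(s).T
    return s["xyz"]+d*((z-s["xyz"][2])/d[:,2])[:,None]
def cloud(s):
    h,w=s["z_map"].shape; u,v=np.meshgrid(np.arange(w),np.arange(h)); K=s["mtx"]; z=s["z_map"].astype(float)
    d=np.stack([(u-K[0,2])/K[0,0]*z,(v-K[1,2])/K[1,1]*z,z],-1)
    return d@rot(s).T+s["xyz"]
E
python3 - <<'E'
from h import *
s=load("side0");c=cloud(s)
im=s["color"][125:275,160:370]; cv2.imwrite("pics/crop_side.png",cv2.resize(im,None,fx=3.8,fy=3.8,interpolation=cv2.INTER_CUBIC))
for n,p in dict(pink=(263,190),pale=(303,212),brown=(345,245),clamp=(205,222),tabl=(280,240),findsfloor=(277,160),bigfloor=(268,322)).items():
    print(n,c[p[1],p[0]].round(3),ray(s,p,0).round(3), s["color"][p[1],p[0]])
E
```

```text
pink [ 0.539 -0.124  0.008] [[ 0.54  -0.137  0.   ]] [155 133 220]
pale [ 0.444 -0.024  0.01 ] [[ 0.444 -0.04   0.   ]] [137 158 168]
brown [0.362 0.092 0.008] [[0.36  0.081 0.   ]] [31 47 71]
clamp [0.651 0.036 0.022] [[0.659 0.004 0.   ]] [41 37 36]
tabl [0.492 0.067 0.001] [[0.492 0.067 0.   ]] [161 173 177]
findsfloor [ 0.512 -0.292  0.005] [[ 0.512 -0.302  0.   ]] [121 118 117]
bigfloor [0.504 0.295 0.005] [[0.504 0.29  0.   ]] [125 123 122]
```

View pics/crop_side.png

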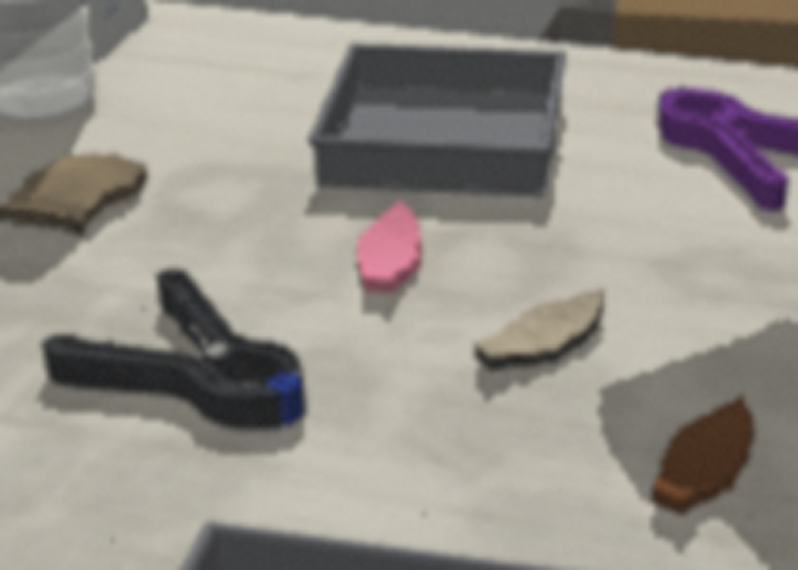

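In the crop, the pale brownish-grey strip at side (303,212), scene (280,233), fits the description. The pink piece at (263,190) and the saturated red-brown one at (345,245) are look-alikes. The clamp is the black one with blue pads. Next I'll measure both things in both views.

```bash
python3 - <<'E'
from h import *
def rect(name,P,ax=None):
    r=cv2.minAreaRect(P[:,:2].astype(np.float32)*1000); b=cv2.boxPoints(r)
    print(name,len(P),"ctr",np.round(r[0],1),"size",np.round(r[1],1),"ang",round(r[2],1),"zmax",P[:,2].max().round(4),"z98",np.percentile(P[:,2],98).round(4))
    return r
allP={}
for n in("side0","scene0"):
    s=load(n);c=cloud(s);ok=s["z_map"]>0
    hsv=cv2.cvtColor(s["color"],cv2.COLOR_BGR2HSV)
    z=c[...,2]
    print(n,"table z",np.median(z[ok&(abs(c[...,0]-.5)<.03)&(abs(c[...,1]-.09)<.03)]).round(4))
    for nm,xy,rad in(("sherd",(.444,-.03),.075),("clamp",(.63,.02),.13)):
        m=ok&(np.hypot(c[...,0]-xy[0],c[...,1]-xy[1])<rad)&(z>.004)&(z<.05)
        if nm=="clamp": m&=(hsv[...,2]<90)
        k,l,st,_=cv2.connectedComponentsWithStats(m.astype(np.uint8)); i=1+st[1:,4].argmax(); m=l==i
        P=c[m]; allP.setdefault(nm,[]).append(P); rect(n+" "+nm,P)
        v,u=np.nonzero(m); print("   pix",u.mean().round(),v.mean().round())
        if nm=="clamp":
            b=m&(hsv[...,0]>105)&(hsv[...,0]<130)&(hsv[...,1]>150); 
            if b.any(): print("   blue",c[b].mean(0).round(4))
    for nm,xy in(("big",(.504,.29)),("finds",(.512,-.29))):
        m=ok&(abs(c[...,0]-xy[0])<.16)&(abs(c[...,1]-xy[1])<.16)&(z>.031)&(z<.040)
        if m.sum()>20: rect(n+" "+nm+" rim",c[m])
        m=ok&(np.hypot(c[...,0]-xy[0],c[...,1]-xy[1])<.03); 
        if m.any():print("   floor z",np.median(z[m]).round(4))
for nm,L in allP.items(): 
    P=np.vstack(L); r=rect("both "+nm,P); print(cv2.boxPoints(r).round(0).tolist())
E
```

```text
side0 table z 0.0001
side0 sherd 406 ctr [446.9 -23.5] size [99.4 40.7] ang 46.2 zmax 0.0201 z98 0.0174
   pix 302.0 212.0
side0 clamp 1164 ctr [640.3  15.1] size [109.3 147.8] ang 54.2 zmax 0.0272 z98 0.0251
   pix 209.0 221.0
   blue [0.5826 0.0556 0.0129]
side0 big rim 2522 ctr [505.7 302.3] size [196.3 245.2] ang 79.5 zmax 0.04 z98 0.0396
   floor z 0.0041
side0 finds rim 484 ctr [ 514.5 -289. ] size [171.  165.1] ang 84.8 zmax 0.0399 z98 0.0396
   floor z 0.004
scene0 table z -0.0041
scene0 sherd 200 ctr [448.2 -24.9] size [97.3 38.9] ang 52.7 zmax 0.0185 z98 0.016
   pix 280.0 234.0
scene0 clamp 134 ctr [647.5 -34.9] size [24.1 81.6] ang 28.2 zmax 0.0231 z98 0.0218
   pix 336.0 214.0
scene0 big rim 377 ctr [504.6 300.7] size [203.1 246.4] ang 79.3 zmax 0.0391 z98 0.0379
   floor z -0.75
scene0 finds rim 73 ctr [ 461.6 -291.8] size [ 49.1 180. ] ang 14.2 zmax 0.0398 z98 0.0379
   floor z 0.0025
both sherd 606 ctr [447.5 -24.2] size [99.4 42.1] ang 45.6 zmax 0.0201 z98 0.017
[[398.0, -45.0], [428.0, -74.0], [497.0, -3.0], [467.0, 26.0]]
both clamp 1298 ctr [637.9  11.6] size [117.6 147.8] ang 54.3 zmax 0.0272 z98 0.0251
[[544.0, 7.0], [664.0, -79.0], [732.0, 16.0], [612.0, 102.0]]
```

```bash
python3 - <<'E'
from h import *
for n in("side0","scene0"):
    s=load(n);c=cloud(s);ok=(s["z_map"]>0)
    z=c[...,2]; m=ok&(z>.07)&(c[...,0]>.3)&(c[...,0]<1)&(abs(c[...,1])<.75)
    k,l,st,_=cv2.connectedComponentsWithStats(m.astype(np.uint8))
    for i in range(1,k):
        if st[i,4]>40:
            P=c[l==i]; print(n,st[i],P.min(0).round(2),P.max(0).round(2))
E
```

```text
side0 [    0     0   206   208 31063] [ 0.77 -0.75  0.07] [1.   0.06 0.45]
side0 [   0  235   29   49 1058] [0.91 0.19 0.07] [0.98 0.28 0.1 ]
side0 [ 325  376   53   44 1679] [0.39 0.51 0.11] [0.43 0.57 0.19]
side0 [   0  384   67   36 1219] [0.7  0.5  0.07] [0.8  0.54 0.12]
scene0 [270   1  31  26 255] [0.89 0.43 0.45] [1.   0.74 0.55]
scene0 [  451     0   109   257 22289] [ 0.31 -0.63  0.07] [ 0.93 -0.23  0.62]
scene0 [ 204   98  115   47 2640] [0.6  0.42 0.07] [1.   0.75 0.2 ]
scene0 [322 121  41  34 538] [0.91 0.18 0.07] [1.   0.4  0.14]
```

Call:
send_rows:
  commands:
    - [0, [0.1, 0.18, 0.03], [0, 0, -0.01]]
    - [0, [0.1, 0.18, 0.03], [0, 0, -0.01]]
    - [0, [0.1, 0.18, 0.03], [0, 0, -0.01]]
    - [0, [0.1, 0.18, 0.03], [0, 0, -0.01]]
    - [0, [0.1, 0.18, 0.03], [0, 0, -0.01]]
    - [0, [0.1, 0.18, 0.03], [0, 0, -0.01]]
    - [0, [0.1, 0.18, 0.03], [0, 0, -0.01]]
    - [0, [0.1, 0.18, 0.03], [0, 0, -0.01]]
    - [0, [0.1, 0.18, 0.03], [0, 0, -0.01]]
    - [0, [0.1, 0.18, 0.03], [0, 0, -0.01]]
    - [0, [0.1, 0.18, 0.03], [0, 0, -0.01]]
    - [0, [0.1, 0.18, 0.03], [0, 0, -0.01]]

```text
clock: 1.3
tool_pos: [0.4555, -0.1273, 0.3061]
orientation: [-179.7, -0.7, 59.4]
force: [0.5, -0.3, 0.1]
opening: 0.0875
```

```bash
python3 - <<'E'
from plant import sensors,snapshot,ctrl
import cv2,numpy as np
o=sensors.get_obs();print(o["tool_pos"],o["orientation"],np.abs(o["qvel"]).max())
for n in ("wrist","scene"):
    s=snapshot(n); cv2.imwrite(f"pics/{n}1.png",s["color"]); np.savez(f"pics/{n}1.npz",**s)
    print(n,s["xyz"],s["attitude"])
E
```

```text
[ 0.45553359 -0.12731128  0.30605858] [-179.68334978   -0.68632279   59.42370306] 91.95508329851863
wrist [ 0.39574774 -0.09453676  0.46363704] [165.35072526  -0.64332939  59.418207  ]
scene [-0.33363375 -1.02688615  0.69481718] [-116.14917295    0.21920689  -37.67863766]
```

View pics/wrist1.png

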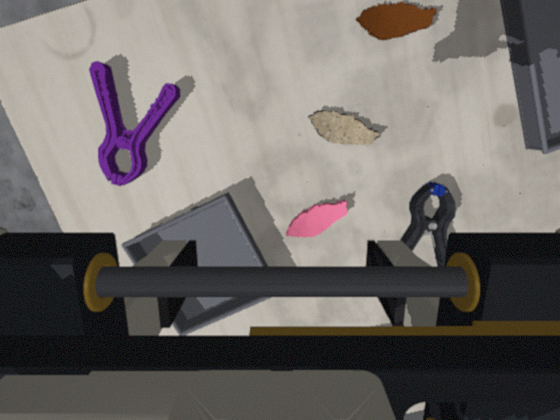

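View pics/scene1.png

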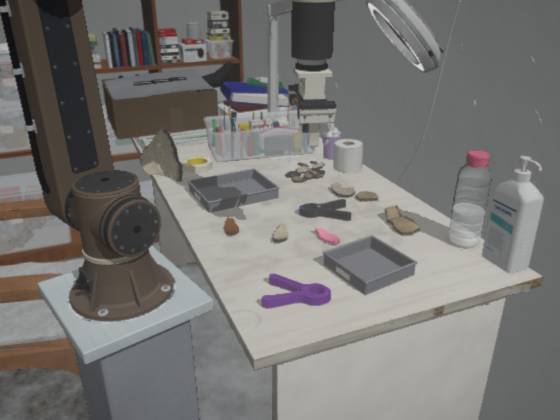

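The wrist picture shows the pale sherd at (345,127), pink at (318,217), red-brown at (397,19) and the clamp head at (437,205). The scene picture now shows the finds tray at (370,263) and a magnifier lamp at (400,30). Next I'll measure the trays, the lamp, and the sherd from the wrist view.

```bash
python3 - <<'E'
from h import *
from plant import sensors,snapshot
s=snapshot("wrist"); np.savez("pics/wrist1.npz",**s)   # now stationary
o=sensors.get_obs();print(o["tool_pos"],o["orientation"],np.abs(o["qvel"]).max())
def rect(name,P):
    r=cv2.minAreaRect(P[:,:2].astype(np.float32)*1000)
    print(name,len(P),"ctr",np.round(r[0],1),"size",np.round(r[1],1),"ang",round(r[2],1),"zmax",P[:,2].max().round(4))
s=load("scene1");c=cloud(s); z=c[...,2]
m=np.zeros(z.shape,bool); m[0:75,365:445]=1; m&=(s["z_map"]>0)&(s["z_map"]<2.2)
P=c[m]; print("lamp?",P.min(0).round(2),P.max(0).round(2),np.median(P,0).round(2)); print("lamp px",c[50,432].round(2),c[15,375].round(2),c[30,400].round(2))
for n in("scene1","side0"):
    s=load(n);c=cloud(s);z=c[...,2];ok=s["z_map"]>0
    for nm,xy,wh in(("big",(.504,.30),(238,188)),("finds",(.512,-.29),(158,158))):
        m=ok&(abs(c[...,0]-xy[0])<.15)&(abs(c[...,1]-xy[1])<.13)&(z>.033)&(z<.039)
        rect(n+" "+nm,c[m])
        g=cv2.cvtColor(s["color"],cv2.COLOR_BGR2HSV)
        # floor patch: interior
        m=ok&(abs(c[...,0]-xy[0])<.1)&(abs(c[...,1]-xy[1])<.1)&(abs(z-.004)<.0025)&(g[...,2]<150)
        rect("   floor",c[m])
s=load("wrist1");c=cloud(s);z=c[...,2];ok=s["z_map"]>0
m=ok&(np.hypot(c[...,0]-.447,c[...,1]+.024)<.08); print("wrist table z",np.median(z[m]).round(4))
m&=(z>.004)
rect("wrist sherd",c[m])
hsv=cv2.cvtColor(s["color"],cv2.COLOR_BGR2HSV)
# colour-mask + ray measure of sherd (independent of depth)
sh=np.zeros(z.shape,np.uint8); v,u=np.nonzero(m); 
print("sherd px",u.mean().round(),v.mean().round(), u.min(),u.max(),v.min(),v.max())
m=ok&(np.hypot(c[...,0]-.628,c[...,1]-.024)<.1)&(hsv[...,2]<100)&(z>.005)&(z<.05); 
if m.any(): rect("wrist clamp part",c[m]); 
b=m&(hsv[...,0]>105)&(hsv[...,0]<130)&(hsv[...,1]>150); print("blue",c[b].mean(0).round(4))
cv2.imwrite("pics/wrist2.png",s["color"])
E
```

```text
[ 0.45634622 -0.12685951  0.30567386] [-179.66991925   -0.68297173   59.81507125] 3.488789505867803
lamp? [ 0.67 -0.23  0.32] [1.07 0.3  0.6 ] [ 0.95 -0.07  0.5 ]
lamp px [ 0.76 -0.22  0.49] [ 0.76 -0.03  0.56] [ 0.68 -0.18  0.54]
scene1 big 251 ctr [504.1 299.4] size [205.  246.2] ang 80.1 zmax 0.0387
   floor 373 ctr [501.8 299.3] size [197.7 199.6] ang 88.4 zmax 0.0065
scene1 finds 472 ctr [ 514.1 -292.2] size [169.3 167.7] ang 84.8 zmax 0.0389
   floor 920 ctr [ 512.7 -292.5] size [161.  162.4] ang 84.5 zmax 0.0065
side0 big 2082 ctr [505.7 302.3] size [196.3 245.2] ang 79.5 zmax 0.039
   floor 9254 ctr [504. 300.] size [199.6 200. ] ang 89.9 zmax 0.0065
side0 finds 397 ctr [ 514.5 -289. ] size [171.  165.1] ang 84.8 zmax 0.039
   floor 865 ctr [ 515.1 -278.9] size [185.5 168.6] ang 84.3 zmax 0.0065
wrist table z 0.3946
wrist sherd 37918 ctr [452.5 -46.4] size [ 86.4 107.8] ang 14.6 zmax 0.4238
sherd px 453.0 318.0 306 559 109 419
wrist clamp part 1995 ctr [632.5  17.4] size [ 63.5 127.1] ang 59.5 zmax 0.0263
blue [0.5834 0.0497 0.0153]
```

View pics/wrist2.png

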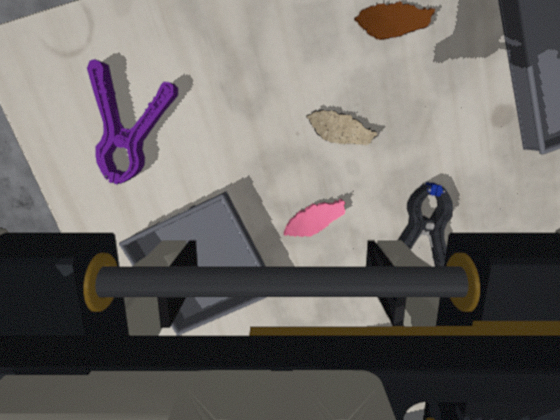

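The lamp head hangs near (0.7,-0.1,0.5), so I need to check how close it comes to the wrist over the clamp. I'll also redo the sherd from the wrist view with the gripper pixels excluded.

```bash
python3 - <<'E'
from h import *
def rect(name,P):
    r=cv2.minAreaRect(P[:,:2].astype(np.float32)*1000)
    print(name,len(P),"ctr",np.round(r[0],1),"size",np.round(r[1],1),"ang",round(r[2],1),"zmax",P[:,2].max().round(4))
s=load("scene1");c=cloud(s); z=c[...,2]
m=(s["z_map"]>0)&(z>.15)&(z<.9)&(c[...,0]>.5)&(c[...,0]<1.05)&(abs(c[...,1])<.6)
m[:, :345]=0
for y in np.arange(-.4,.5,.05):
    P=c[m&(abs(c[...,1]-y)<.025)]
    if len(P): 
        i=P[:,0].argmin(); print(y.round(2),len(P),"xmin pt",P[i].round(2),"zmin pt",P[P[:,2].argmin()].round(2))
s=load("wrist1");c=cloud(s);z=c[...,2];ok=s["z_map"]>0
m=ok&(np.hypot(c[...,0]-.447,c[...,1]+.024)<.075)&(z<.05); print("wrist table z",np.median(z[m]).round(4))
m&=(z>.004); k,l,st,_=cv2.connectedComponentsWithStats(m.astype(np.uint8)); m=l==1+st[1:,4].argmax()
rect("wrist sherd",c[m]); 
# colour mask + ray onto planes
v,u=np.nonzero(m); x0,x1,y0,y1=u.min()-8,u.max()+8,v.min()-8,v.max()+8
hsv=cv2.cvtColor(s["color"],cv2.COLOR_BGR2HSV); print("hsv",hsv[m].mean(0), "px",u.mean(),v.mean())
cm=np.zeros(m.shape,bool); cm[y0:y1,x0:x1]=hsv[y0:y1,x0:x1,1]>55
vv,uu=np.nonzero(cm)
rect("ray sherd z.014",ray(s,np.c_[uu,vv],.014))
for q in((95,0)): pass
E
```

```text
-0.4 3691 xmin pt [ 0.78 -0.38  0.19] zmin pt [ 0.8  -0.38  0.15]
-0.35 3649 xmin pt [ 0.77 -0.35  0.15] zmin pt [ 0.78 -0.36  0.15]
-0.3 2362 xmin pt [ 0.79 -0.32  0.18] zmin pt [ 0.79 -0.32  0.15]
-0.25 2441 xmin pt [ 0.72 -0.23  0.51] zmin pt [ 0.93 -0.23  0.15]
-0.2 3695 xmin pt [ 0.68 -0.18  0.54] zmin pt [ 0.92 -0.22  0.15]
-0.15 2679 xmin pt [ 0.67 -0.13  0.58] zmin pt [ 0.95 -0.13  0.15]
-0.1 1902 xmin pt [ 0.67 -0.12  0.58] zmin pt [ 0.97 -0.08  0.15]
-0.05 1579 xmin pt [ 0.69 -0.07  0.59] zmin pt [ 0.97 -0.04  0.15]
-0.0 1117 xmin pt [ 0.73 -0.02  0.59] zmin pt [0.99 0.02 0.15]
0.05 862 xmin pt [0.99 0.03 0.36] zmin pt [0.99 0.04 0.15]
0.1 818 xmin pt [1.   0.08 0.4 ] zmin pt [1.01 0.09 0.15]
0.15 797 xmin pt [1.01 0.13 0.33] zmin pt [1.04 0.17 0.15]
0.2 835 xmin pt [1.03 0.18 0.42] zmin pt [1.04 0.21 0.15]
0.25 311 xmin pt [1.04 0.23 0.43] zmin pt [1.05 0.24 0.15]
wrist table z -0.0009
wrist sherd 1615 ctr [448.  -24.6] size [97.4 40.7] ang 48.2 zmax 0.0199
hsv [ 19.08049536  55.18513932 155.25944272] px 339.98637770897835 127.528173374613
ray sherd z.014 1006 ctr [449.6 -23.3] size [94.9 37.6] ang 48.2 zmax 0.014
```

```bash
cat >> h.py <<'E'
def togo(pos,yaw):
    from plant import sensors
    o=sensors.get_obs(); A=R.from_euler("xyz",o["orientation"],degrees=True); T=R.from_euler("xyz",[180,0,yaw],degrees=True)
    sh=(np.array(pos)-o["tool_pos"])/.25; tv=(T*A.inv()).as_rotvec(degrees=True)/360
    n=max(np.linalg.norm(sh)*.25/.05,np.linalg.norm(tv)*360/8.59)
    print("at",o["tool_pos"].round(4),o["orientation"].round(1),"shift",sh.round(3),"turn",tv.round(4),"rows>=",round(n,1),"clock",o["clock"],"F",o["force"].round(1),"open",o["opening"])
E
python3 - <<'E'
from h import *
s=load("side0");c=cloud(s);z=c[...,2];hsv=cv2.cvtColor(s["color"],cv2.COLOR_BGR2HSV)
m=(s["z_map"]>0)&(np.hypot(c[...,0]-.63,c[...,1]-.02)<.13)&(z>.006)&(z<.05)&(hsv[...,2]<90)
k,l,st,_=cv2.connectedComponentsWithStats(m.astype(np.uint8)); P=c[l==1+st[1:,4].argmax()]
a=np.radians(-36); Q=(P[:,:2]-[.6403,.0151])@np.array([[np.cos(a),-np.sin(a)],[np.sin(a),np.cos(a)]])
for x in range(-75,80,10):
    q=Q[abs(Q[:,0]*1000-x)<5,1]*1000
    if len(q): print(x,len(q),q.min().round(),q.max().round())
togo([.628,.024,.12],54)
E
```

```text
-75 25 -9.0 5.0
-65 72 -18.0 18.0
-55 65 -25.0 26.0
-45 69 -27.0 26.0
-35 84 -29.0 28.0
-25 98 -26.0 27.0
-15 75 -22.0 24.0
-5 60 -23.0 23.0
5 78 -29.0 29.0
15 68 -33.0 35.0
25 81 -36.0 39.0
35 80 -41.0 45.0
45 78 -47.0 50.0
55 79 -48.0 55.0
65 72 -54.0 54.0
75 9 -50.0 47.0
at [ 0.4563 -0.1269  0.3057] [-179.7   -0.7   59.8] shift [ 0.687  0.603 -0.743] turn [-0.0021  0.0003 -0.0162] rows>= 5.9 clock 1.45 F [ 0.1  0.1 -0.5] open 0.08761834035634065
```

Call:
send_rows:
  commands:
    - [0, [0.02, 0.15, -0.1], [0, 0, -0.004]]
    - [0, [0.02, 0.15, -0.1], [0, 0, -0.004]]
    - [0, [0.03, 0.15, -0.1], [-0.001, 0, -0.004]]
    - [0, [0.08, 0.12, -0.1], [-0.001, 0, -0.004]]
    - [0, [0.14, 0.03, -0.1], [0, 0, 0]]
    - [0, [0.14, 0.01, -0.1], [0, 0, 0]]
    - [0, [0.14, 0, -0.1], [0, 0, 0]]
    - [0, [0.1, 0, -0.06], [0, 0, 0]]
    - [0, [0.02, 0, 0], [0, 0, 0]]
    - [0, [0, 0, 0], [0, 0, 0]]

```text
clock: 2.45
tool_pos: [0.6298, 0.0211, 0.1052]
orientation: [179.9, 0.1, 53.7]
force: [-0.2, 0.2, 0.5]
opening: 0.0877
```

```bash
python3 - <<'E'
from h import *
togo([.628,.024,.003],54)
E
```

```text
at [0.6298 0.0211 0.1052] [1.799e+02 1.000e-01 5.370e+01] shift [-0.007  0.011 -0.409] turn [ 0.0004 -0.0001  0.0009] rows>= 2.0 clock 2.45 F [-0.2  0.2  0.5] open 0.08771422682129812
```

Call:
send_rows:
  commands:
    - [0, [-0.007, 0.011, -0.12], [0, 0, 0.001]]
    - [0, [0, 0, -0.12], [0, 0, 0]]
    - [0, [0, 0, -0.08], [0, 0, 0]]
    - [0, [0, 0, -0.04], [0, 0, 0]]
    - [0, [0, 0, 0], [0, 0, 0]]

```text
clock: 2.95
tool_pos: [0.6259, 0.0205, 0.0176]
orientation: [179.8, -0.1, 53.9]
force: [-0.5, 0.6, 0.2]
opening: 0.0876
```

```bash
python3 - <<'E'
from h import *
togo([.628,.024,.004],54)
from plant import snapshot
s=snapshot("side"); cv2.imwrite("pics/side3.png",cv2.resize(s["color"][100:280,130:330],None,fx=3,fy=3))
E
```

```text
at [0.6259 0.0205 0.0176] [ 1.798e+02 -1.000e-01  5.390e+01] shift [ 0.008  0.014 -0.054] turn [0.0002 0.0006 0.0002] rows>= 0.3 clock 2.95 F [-0.5  0.6  0.2] open 0.0876205323834237
```

View pics/side3.png

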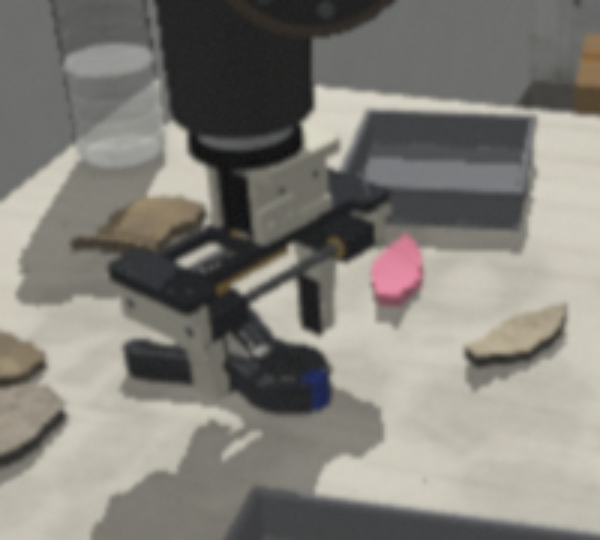

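The fingers straddle the clamp waist at crop (210,350) and (315,290). Now I'll lower the last bit and close.

Call:
send_rows:
  commands:
    - [0, [0.008, 0.014, -0.035], [0, 0, 0]]
    - [0, [0, 0, -0.018], [0, 0, 0]]
    - [0, [0, 0, 0], [0, 0, 0]]
    - [1, [0, 0, 0], [0, 0, 0]]
    - [1, [0, 0, 0], [0, 0, 0]]
    - [1, [0, 0, 0], [0, 0, 0]]
    - [1, [0, 0, 0], [0, 0, 0]]
    - [1, [0, 0, 0], [0, 0, 0]]
    - [1, [0, 0, 0], [0, 0, 0]]

```text
clock: 3.9
tool_pos: [0.6311, 0.0251, 0.0092]
orientation: [179.5, -0.5, 54.0]
force: [-0.9, -0.5, -0.3]
opening: 0.0469
```

Call:
send_rows:
  commands:
    - [1, [0, 0, 0], [0, 0, 0]]
    - [1, [0, 0, 0.05], [0, 0, 0]]
    - [1, [0, 0, 0.1], [0, 0, 0]]
    - [1, [0, 0, 0.12], [0, 0, 0]]
    - [1, [0, 0, 0.12], [0, 0, 0]]
    - [1, [0, 0, 0.05], [0, 0, 0]]
    - [1, [0, 0, 0], [0, 0, 0]]

```text
clock: 4.6
tool_pos: [0.6294, 0.0245, 0.1251]
orientation: [179.6, -0.3, 54.0]
force: [0.0, 0.1, -1.7]
opening: 0.047
```

```bash
python3 - <<'E'
from h import *
from plant import snapshot
togo([.628,.024,.1],54)
s=snapshot("side"); cv2.imwrite("pics/side4.png",cv2.resize(s["color"][100:280,130:330],None,fx=3,fy=3)); np.savez("pics/side4.npz",**s)
# waist pose in tray frame -> TCP target
y=np.radians(-10); c=np.array([.505,.301]); print("TCP target", c+np.array([np.cos(y),np.sin(y)])*-.015)
E
```

```text
at [0.6294 0.0245 0.1251] [179.6  -0.3  54. ] shift [-0.006 -0.002 -0.1  ] turn [-0.0001  0.0015  0.0001] rows>= 0.5 clock 4.6 F [ 0.   0.1 -1.7] open 0.04698231061469489
TCP target [0.49022788 0.30360472]
```

View pics/side4.png

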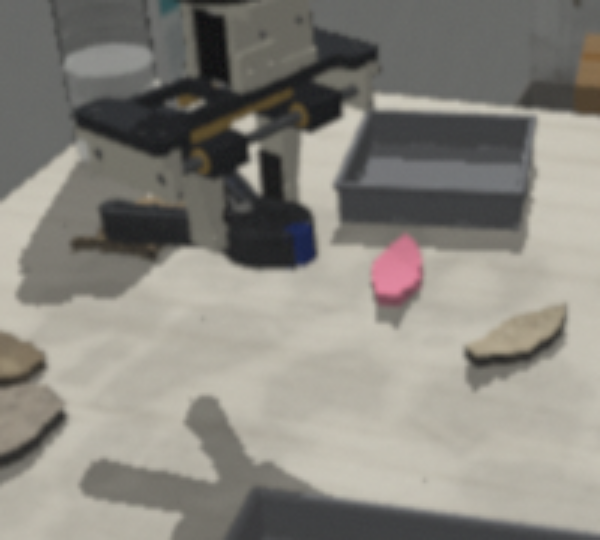

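The clamp is held level, with the waist between the fingers. Now I'll carry it over the big tray.

Call:
send_rows:
  commands:
    - [1, [-0.035, 0.07, 0], [0, 0, 0.005]]
    - [1, [-0.07, 0.14, 0], [0, 0, 0.009]]
    - [1, [-0.07, 0.14, 0], [0, 0, 0.009]]
    - [1, [-0.07, 0.14, 0], [0, 0, 0.009]]
    - [1, [-0.07, 0.14, 0], [0, 0, 0.009]]
    - [1, [-0.07, 0.14, 0], [0, 0, 0.009]]
    - [1, [-0.07, 0.14, 0], [0, 0, 0.009]]
    - [1, [-0.07, 0.14, 0], [0, 0, 0.009]]
    - [1, [-0.035, 0.07, 0], [0, 0, 0.004]]
    - [1, [0, 0, 0], [0, 0, 0]]

```text
clock: 5.65
tool_pos: [0.475, 0.3084, 0.1078]
orientation: [-179.6, 0.7, 80.6]
force: [0.0, -0.5, -1.7]
opening: 0.0467
```

```bash
python3 - <<'E'
from h import *
togo([.490,.3036,.014],80)
E
```

```text
at [0.475  0.3084 0.1078] [-179.6    0.7   80.6] shift [ 0.06  -0.019 -0.375] turn [ 0.0018 -0.0015 -0.0017] rows>= 1.9 clock 5.65 F [ 0.  -0.5 -1.7] open 0.046695002525595136
```

Call:
send_rows:
  commands:
    - [1, [0.06, -0.019, -0.05], [0.002, -0.001, -0.001]]
    - [1, [0, 0, -0.1], [0, 0, 0]]
    - [1, [0, 0, -0.1], [0, 0, 0]]
    - [1, [0, 0, -0.05], [0, 0, 0]]
    - [1, [0, 0, 0], [0, 0, 0]]

```text
clock: 6.15
tool_pos: [0.4882, 0.2994, 0.0248]
orientation: [-179.6, 0.3, 80.1]
force: [-0.2, -0.4, -1.2]
opening: 0.0469
```

```bash
python3 - <<'E'
from h import *
togo([.490,.3036,.014],80)
from plant import snapshot
s=snapshot("side"); cv2.imwrite("pics/side5.png",cv2.resize(s["color"][180:400,150:390],None,fx=2.6,fy=2.6))
E
```

```text
at [0.4882 0.2994 0.0248] [-179.6    0.3   80.1] shift [ 0.007  0.017 -0.043] turn [ 0.0006 -0.0013 -0.0004] rows>= 0.2 clock 6.15 F [-0.2 -0.4 -1.2] open 0.04691245570113194
```

View pics/side5.png

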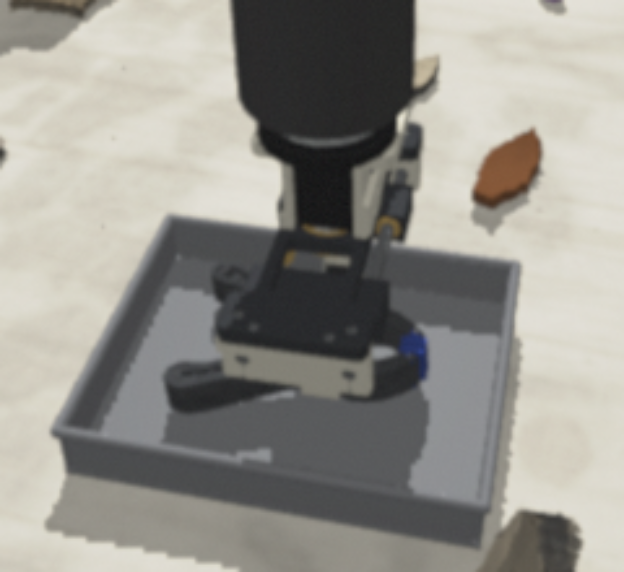

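Call:
send_rows:
  commands:
    - [1, [0.007, 0.017, -0.03], [0, 0, 0]]
    - [1, [0, 0, -0.015], [0, 0, 0]]
    - [1, [0, 0, 0], [0, 0, 0]]

```text
clock: 6.5
tool_pos: [0.4913, 0.3042, 0.0146]
orientation: [-179.6, 0.2, 80.1]
force: [-0.6, -1.0, -0.3]
opening: 0.047
```

Call:
send_rows:
  commands:
    - [1, [0, 0, -0.008], [0, 0, 0]]
    - [0, [0, 0, 0], [0, 0, 0]]
    - [0, [0, 0, 0], [0, 0, 0]]
    - [0, [0, 0, 0], [0, 0, 0]]
    - [0, [0, 0, 0], [0, 0, 0]]
    - [0, [0, 0, 0.05], [0, 0, 0]]
    - [0, [0, 0, 0.12], [0, 0, 0]]
    - [0, [0, 0, 0.15], [0, 0, 0]]
    - [0, [0, 0, 0.15], [0, 0, 0]]
    - [0, [0, 0, 0.03], [0, 0, 0]]

```text
clock: 7.5
tool_pos: [0.4912, 0.3037, 0.1458]
orientation: [-179.7, 0.2, 80.1]
force: [0.3, 0.1, 0.1]
opening: 0.0875
```

```bash
python3 - <<'E'
from h import *
togo([.448,-.0245,.12],137); togo([.448,-.0245,.12],-43)
from plant import snapshot,sensors
print(sensors.get_obs()["joint_pos"].round(1))
s=snapshot("side"); cv2.imwrite("pics/side6.png",cv2.resize(s["color"][180:400,150:390],None,fx=2.6,fy=2.6));np.savez("pics/side6.npz",**s)
E
```

```text
at [0.4912 0.3037 0.1458] [-179.7    0.2   80.1] shift [-0.173 -1.313 -0.103] turn [ 0.0008 -0.0006  0.1579] rows>= 6.6 clock 7.5 F [0.3 0.1 0.1] open 0.087514795343158
at [0.4912 0.3037 0.1458] [-179.7    0.2   80.1] shift [-0.173 -1.313 -0.103] turn [-0.0007 -0.001  -0.3421] rows>= 14.3 clock 7.5 F [0.3 0.1 0.1] open 0.087514795343158
[  51.    15.4  -17.9   -0.2  -57.  -150.8]
```

View pics/side6.png

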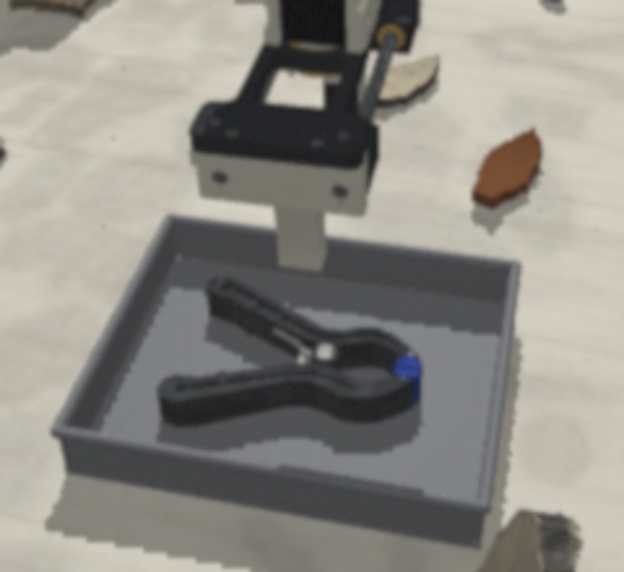

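The clamp lies flat in the big tray, with the head at crop (370,370) and the handles at (165,395) and (215,295), clear of the walls. Next is the sherd.

Call:
send_rows:
  commands:
    - [0, [-0.01, -0.08, 0], [0, 0, 0.01]]
    - [0, [-0.015, -0.12, 0], [0, 0, 0.014]]
    - [0, [-0.015, -0.12, 0], [0, 0, 0.014]]
    - [0, [-0.015, -0.12, 0], [0, 0, 0.014]]
    - [0, [-0.015, -0.12, 0], [0, 0, 0.014]]
    - [0, [-0.015, -0.12, 0], [0, 0, 0.014]]
    - [0, [-0.015, -0.12, 0], [0, 0, 0.014]]
    - [0, [-0.015, -0.12, 0], [0, 0, 0.014]]
    - [0, [-0.015, -0.12, 0], [0, 0, 0.014]]
    - [0, [-0.015, -0.12, 0], [0, 0, 0.014]]
    - [0, [-0.015, -0.12, 0], [0, 0, 0.014]]
    - [0, [0, 0, 0], [0, 0, 0]]

```text
clock: 8.75
tool_pos: [0.4434, -0.0285, 0.1444]
orientation: [-179.5, -0.0, 136.6]
force: [0.2, -0.4, -0.4]
opening: 0.0872
```

```bash
python3 - <<'E'
from h import *
togo([.448,-.0245,.025],137)
E
```

```text
at [ 0.4434 -0.0285  0.1444] [-179.5   -0.   136.6] shift [ 0.018  0.016 -0.478] turn [ 0.001  -0.001   0.0012] rows>= 2.4 clock 8.75 F [ 0.2 -0.4 -0.4] open 0.08715336247616122
```

Call:
send_rows:
  commands:
    - [0, [0.018, 0.016, -0.1], [0.001, -0.001, 0.001]]
    - [0, [0, 0, -0.12], [0, 0, 0]]
    - [0, [0, 0, -0.12], [0, 0, 0]]
    - [0, [0, 0, -0.08], [0, 0, 0]]
    - [0, [0, 0, 0], [0, 0, 0]]

```text
clock: 9.25
tool_pos: [0.448, -0.0247, 0.0373]
orientation: [179.8, 0.1, 136.5]
force: [-0.4, 0.2, 0.4]
opening: 0.0876
```

```bash
python3 - <<'E'
from h import *
togo([.448,-.0245,.003],137)
from plant import snapshot
s=snapshot("side"); t=snapshot("scene")
cv2.imwrite("pics/both7.png",np.hstack([cv2.resize(s["color"][140:280,230:370],(400,400)),cv2.resize(t["color"][190:270,240:320],(400,400))]))
E
```

```text
at [ 0.448  -0.0247  0.0373] [1.798e+02 1.000e-01 1.365e+02] shift [ 0.     0.001 -0.137] turn [-0.0003  0.0007  0.0013] rows>= 0.7 clock 9.25 F [-0.4  0.2  0.4] open 0.08756397870075112
```

View pics/both7.png

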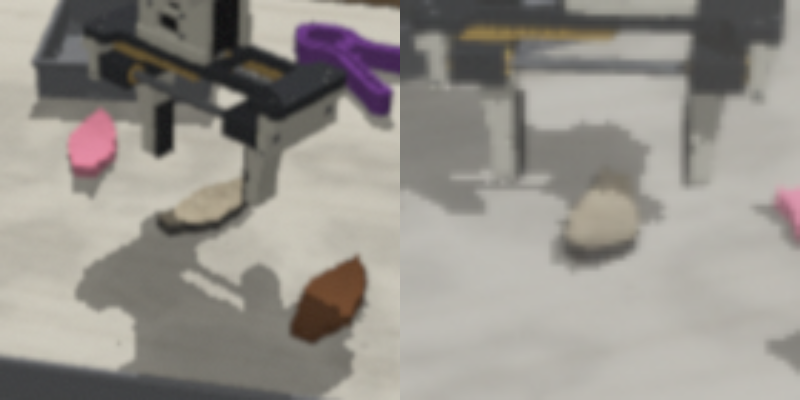

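The fingers are above and on either side of the pale sherd, and the neighbouring pieces are clear. Now I'll lower and close.

Call:
send_rows:
  commands:
    - [0, [0, 0, -0.07], [0, 0, 0.001]]
    - [0, [0, 0, -0.045], [0, 0, 0]]
    - [0, [0, 0, -0.018], [0, 0, 0]]
    - [0, [0, 0, 0], [0, 0, 0]]

```text
clock: 9.75
tool_pos: [0.4541, -0.0221, 0.0106]
orientation: [179.1, 0.5, 137.0]
force: [-1.1, -0.4, 1.6]
opening: 0.088
```

```bash
python3 - <<'E'
from h import *
togo([.448,-.0245,.003],137)
from plant import snapshot
s=snapshot("side"); t=snapshot("scene")
cv2.imwrite("pics/both8.png",np.hstack([cv2.resize(s["color"][140:280,230:370],(400,400)),cv2.resize(t["color"][190:270,240:320],(400,400))]))
togo([.448,-.0245,.003],137)
E
```

```text
at [ 0.4541 -0.0221  0.0106] [179.1   0.5 137. ] shift [-0.024 -0.009 -0.03 ] turn [-0.0009  0.0026 -0.0001] rows>= 0.2 clock 9.75 F [-1.1 -0.4  1.6] open 0.08800976515522684
at [ 0.4544 -0.0221  0.011 ] [179.1   0.5 137. ] shift [-0.026 -0.01  -0.032] turn [-0.0009  0.0028 -0.0001] rows>= 0.2 clock 9.85 F [ 0.5 -0.   0.7] open 0.08747984626078822
```

View pics/both8.png

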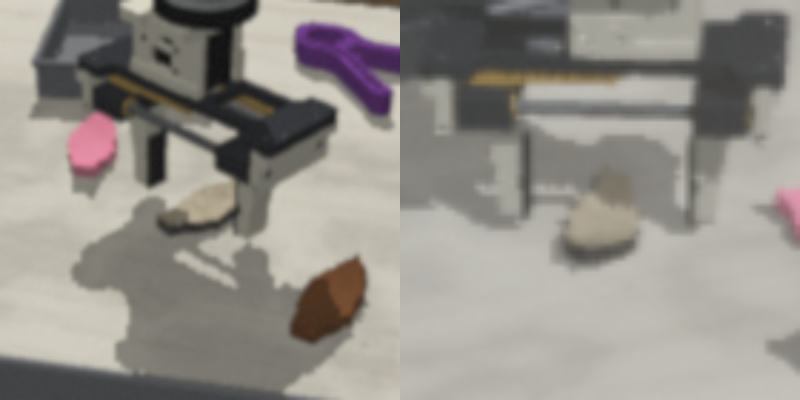

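Nothing is touching; this is only following error. I'll correct it.

Call:
send_rows:
  commands:
    - [0, [-0.026, -0.01, -0.03], [-0.001, 0.003, 0]]
    - [0, [0, 0, 0], [0, 0, 0]]

```text
clock: 10.05
tool_pos: [0.4482, -0.0244, 0.0043]
orientation: [-180.0, -0.0, 137.0]
force: [-0.1, 0.4, -0.3]
opening: 0.0878
```

```bash
python3 - <<'E'
from h import *
togo([.448,-.0245,.003],137)
E
```

```text
at [ 0.4482 -0.0244  0.0043] [-180.   -0.  137.] shift [-0.001 -0.    -0.005] turn [ 0.     -0.0001 -0.0001] rows>= 0.0 clock 10.05 F [-0.1  0.4 -0.3] open 0.0877551086726954
```

Call:
send_rows:
  commands:
    - [1, [0, 0, 0], [0, 0, 0]]
    - [1, [0, 0, 0], [0, 0, 0]]
    - [1, [0, 0, 0], [0, 0, 0]]
    - [1, [0, 0, 0], [0, 0, 0]]
    - [1, [0, 0, 0], [0, 0, 0]]
    - [1, [0, 0, 0], [0, 0, 0]]
    - [1, [0, 0, 0], [0, 0, 0]]

```text
clock: 10.75
tool_pos: [0.4484, -0.0244, 0.0047]
orientation: [-180.0, -0.0, 137.0]
force: [0.3, 0.3, 0.7]
opening: 0.0401
```

```bash
python3 - <<'E'
from h import *
togo([.448,-.0245,.003],137)
from plant import snapshot
s=snapshot("side"); t=snapshot("scene")
cv2.imwrite("pics/both9.png",np.hstack([cv2.resize(s["color"][140:280,230:370],(400,400)),cv2.resize(t["color"][190:270,240:320],(400,400))]))
E
```

```text
at [ 0.4484 -0.0244  0.0047] [-180.   -0.  137.] shift [-0.002 -0.    -0.007] turn [ 0.     -0.     -0.0001] rows>= 0.0 clock 10.75 F [0.3 0.3 0.7] open 0.040081064729070054
```

View pics/both9.png

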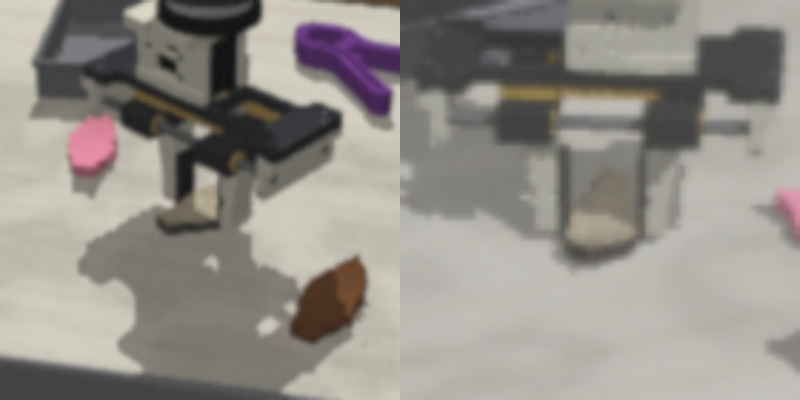

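The sherd is gripped, with a 40 mm opening. I'll lift it a little, keeping it below 60 mm for safety.

Call:
send_rows:
  commands:
    - [1, [0, 0, 0.03], [0, 0, 0]]
    - [1, [0, 0, 0.06], [0, 0, 0]]
    - [1, [0, 0, 0.07], [0, 0, 0]]
    - [1, [0, 0, 0.03], [0, 0, 0]]
    - [1, [0, 0, 0], [0, 0, 0]]

```text
clock: 11.35
tool_pos: [0.4477, -0.0247, 0.0547]
orientation: [-179.9, -0.0, 137.0]
force: [0.1, -0.2, -0.2]
opening: 0.04
```

```bash
python3 - <<'E'
from h import *
togo([.514,-.291,.058],175)
from plant import snapshot
s=snapshot("side"); t=snapshot("scene")
cv2.imwrite("pics/both10.png",np.hstack([cv2.resize(s["color"][140:280,230:370],(400,400)),cv2.resize(t["color"][190:270,240:320],(400,400))]))
E
```

```text
at [ 0.4477 -0.0247  0.0547] [-179.9   -0.   137. ] shift [ 0.265 -1.065  0.013] turn [ 0.0002 -0.0002  0.1055] rows>= 5.5 clock 11.35 F [ 0.1 -0.2 -0.2] open 0.03997803569613069
```

View pics/both10.png

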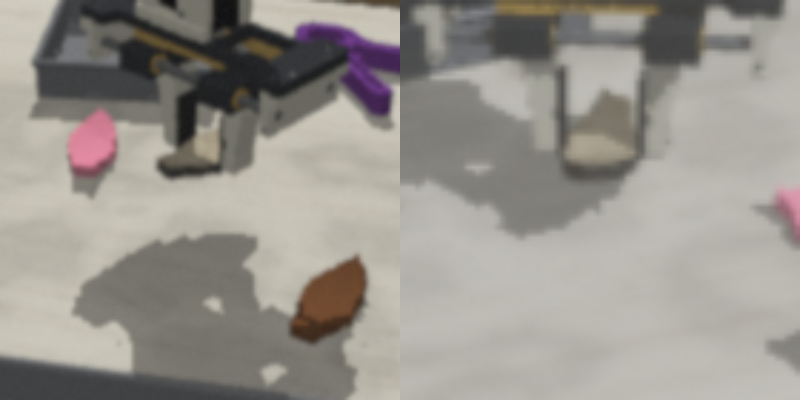

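Call:
send_rows:
  commands:
    - [1, [0.015, -0.06, 0], [0, 0, 0.006]]
    - [1, [0.025, -0.1, 0.002], [0, 0, 0.01]]
    - [1, [0.025, -0.1, 0.002], [0, 0, 0.01]]
    - [1, [0.025, -0.1, 0.002], [0, 0, 0.01]]
    - [1, [0.015, -0.06, 0], [0, 0, 0.006]]
    - [1, [0, 0, 0], [0, 0, 0]]

```text
clock: 12.05
tool_pos: [0.4714, -0.1334, 0.0505]
orientation: [-179.6, -0.4, 152.9]
force: [0.4, 0.4, -1.0]
opening: 0.0404
```

```bash
python3 - <<'E'
from h import *
togo([.514,-.291,.060],175)
E
```

```text
at [ 0.4714 -0.1334  0.0505] [-179.6   -0.4  152.9] shift [ 0.171 -0.631  0.038] turn [ 0.0008 -0.0015  0.0615] rows>= 3.3 clock 12.05 F [ 0.4  0.4 -1. ] open 0.04043942853966251
```

Call:
send_rows:
  commands:
    - [1, [0.01, -0.02, 0.035], [0.001, -0.001, 0.002]]
    - [1, [0.02, -0.08, 0.003], [0, 0, 0.008]]
    - [1, [0.03, -0.11, 0.003], [0, 0, 0.01]]
    - [1, [0.03, -0.11, 0.003], [0, 0, 0.01]]
    - [1, [0.03, -0.11, 0.003], [0, 0, 0.01]]
    - [1, [0.03, -0.11, 0.003], [0, 0, 0.01]]
    - [1, [0.015, -0.05, 0.003], [0, 0, 0.006]]
    - [1, [0, 0, 0], [0, 0, 0]]

```text
clock: 12.85
tool_pos: [0.5097, -0.2817, 0.0573]
orientation: [180.0, -0.9, 173.4]
force: [-0.3, 0.4, -0.7]
opening: 0.0404
```

```bash
python3 - <<'E'
from h import *
togo([.514,-.291,.010],175)
from plant import snapshot
s=snapshot("side"); t=snapshot("scene")
cv2.imwrite("pics/both11.png",np.hstack([cv2.resize(s["color"][90:230,210:350],(400,400)),cv2.resize(t["color"][200:300,310:430],(480,400))]))
E
```

```text
at [ 0.5097 -0.2817  0.0573] [180.   -0.9 173.4] shift [ 0.017 -0.037 -0.189] turn [-0.0003 -0.0025  0.0044] rows>= 1.0 clock 12.85 F [-0.3  0.4 -0.7] open 0.040392552479903907
```

View pics/both11.png

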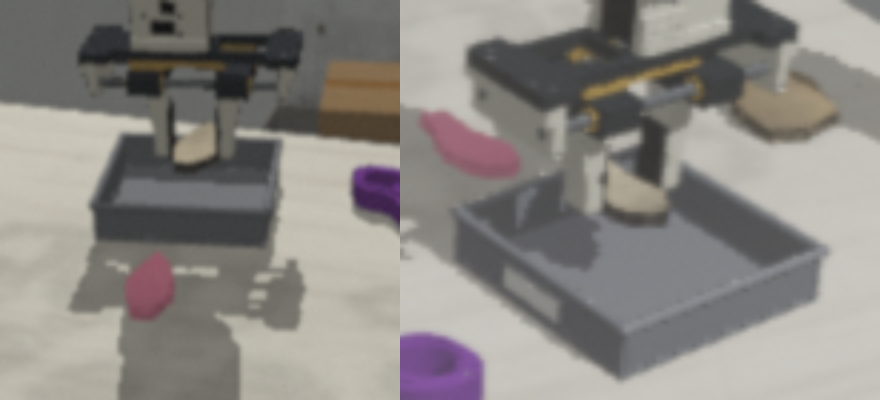

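The sherd is held above the tray interior, seen inside the rim in both views. Now I'll lower it.

Call:
send_rows:
  commands:
    - [1, [0.017, -0.037, 0], [0, -0.002, 0.004]]
    - [1, [0, 0, -0.05], [0, 0, 0]]
    - [1, [0, 0, -0.05], [0, 0, 0]]
    - [1, [0, 0, -0.035], [0, 0, 0]]
    - [1, [0, 0, 0], [0, 0, 0]]

```text
clock: 13.45
tool_pos: [0.5112, -0.2847, 0.0192]
orientation: [179.8, -0.4, 174.7]
force: [0.1, -0.8, -0.4]
opening: 0.0401
```

```bash
python3 - <<'E'
from h import *
togo([.514,-.291,.009],175)
from plant import snapshot
s=snapshot("side"); t=snapshot("scene")
cv2.imwrite("pics/both12.png",np.hstack([cv2.resize(s["color"][90:230,210:350],(400,400)),cv2.resize(t["color"][200:300,310:430],(480,400))]))
E
```

```text
at [ 0.5112 -0.2847  0.0192] [179.8  -0.4 174.7] shift [ 0.011 -0.025 -0.041] turn [-0.0006 -0.0011  0.0008] rows>= 0.2 clock 13.45 F [ 0.1 -0.8 -0.4] open 0.04012969456857118
```

View pics/both12.png

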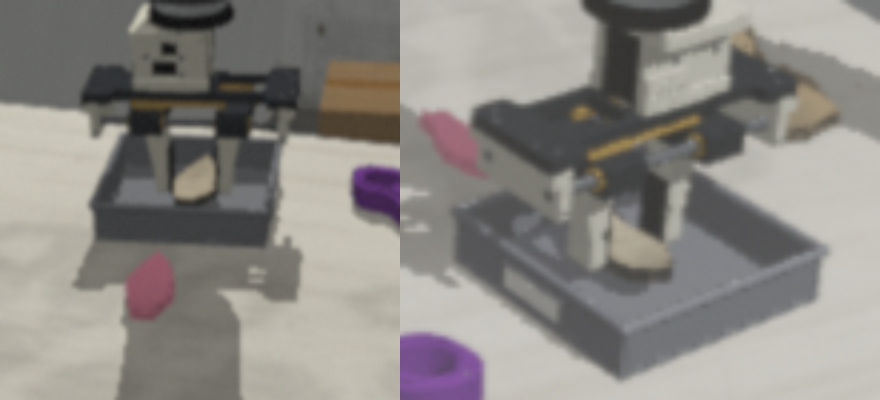

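Call:
send_rows:
  commands:
    - [1, [0.01, -0.02, -0.025], [0, -0.001, 0]]
    - [1, [0, 0, -0.008], [0, 0, 0]]
    - [1, [0, 0, 0], [0, 0, 0]]

```text
clock: 13.85
tool_pos: [0.5157, -0.2907, 0.0124]
orientation: [179.8, 0.2, 174.7]
force: [0.5, 0.4, -0.3]
opening: 0.0403
```

Call:
send_rows:
  commands:
    - [1, [-0.003, 0, -0.01], [0, 0, 0]]
    - [1, [0, 0, -0.004], [0, 0, 0]]
    - [1, [0, 0, 0], [0, 0, 0]]

```text
clock: 14.15
tool_pos: [0.515, -0.291, 0.009]
orientation: [179.8, 0.2, 174.7]
force: [0.2, 0.2, -0.0]
opening: 0.04
```

Call:
send_rows:
  commands:
    - [1, [0, 0, -0.004], [0, 0, 0]]
    - [1, [0, 0, 0], [0, 0, 0]]

```text
clock: 14.35
tool_pos: [0.5152, -0.2911, 0.0089]
orientation: [179.8, 0.3, 174.7]
force: [-0.2, -0.2, -0.8]
opening: 0.0399
```

Call:
send_rows:
  commands:
    - [1, [0, 0, -0.004], [0, 0, 0]]
    - [0.4, [0, 0, 0], [0, 0, 0]]
    - [0.3, [0, 0, 0], [0, 0, 0]]
    - [0.3, [0, 0, 0], [0, 0, 0]]
    - [0.3, [0, 0, 0], [0, 0, 0]]
    - [0.3, [0, 0, 0.04], [0, 0, 0]]
    - [0.3, [0, 0, 0.1], [0, 0, 0]]
    - [0.3, [0, 0, 0.15], [0, 0, 0]]
    - [0.3, [0, 0, 0.15], [0, 0, 0]]
    - [0.3, [0, 0, 0.15], [0, 0, 0]]
    - [0.3, [0, 0, 0.15], [0, 0, 0]]
    - [0.3, [0, 0, 0], [0, 0, 0]]

```text
clock: 15.55
tool_pos: [0.5131, -0.2912, 0.2038]
orientation: [179.9, 0.2, 174.8]
force: [-0.1, 0.7, 0.6]
opening: 0.0611
```

```bash
python3 - <<'E'
from h import *
togo([.514,-.291,.009],175)
from plant import snapshot
s=snapshot("side"); t=snapshot("scene"); np.savez("pics/side13.npz",**s); np.savez("pics/scene13.npz",**t)
cv2.imwrite("pics/both13.png",np.hstack([cv2.resize(s["color"][90:230,210:350],(400,400)),cv2.resize(t["color"][200:300,310:430],(480,400))])[:, :800])
cv2.imwrite("pics/side13.png",s["color"])
def rect(name,P):
    if len(P)<5: print(name,len(P));return
    r=cv2.minAreaRect(P[:,:2].astype(np.float32)*1000); A=np.c_[P[:,:2],np.ones(len(P))]
    print(name,len(P),"ctr",np.round(r[0],1),"size",np.round(r[1],1),"ang",round(r[2],1),"z min/med/max",P[:,2].min().round(4),np.median(P[:,2]).round(4),P[:,2].max().round(4))
for n,s in(("side",s),("scene",t)):
    c=cloud(s);z=c[...,2];hsv=cv2.cvtColor(s["color"],cv2.COLOR_BGR2HSV)
    m=(s["z_map"]>0)&(abs(c[...,0]-.514)<.06)&(abs(c[...,1]+.29)<.06)&(z>.007)&(z<.06)&(hsv[...,1]>35); rect(n+" sherd",c[m])
    m=(s["z_map"]>0)&(abs(c[...,0]-.505)<.095)&(abs(c[...,1]-.301)<.068)&(z>.01)&(z<.06)&(hsv[...,2]<90); rect(n+" clamp",c[m])
E
```

```text
at [ 0.5131 -0.2912  0.2038] [179.9   0.2 174.8] shift [ 0.004  0.001 -0.779] turn [-0.0002  0.0005  0.0007] rows>= 3.9 clock 15.55 F [-0.1  0.7  0.6] open 0.06113722226329948
side sherd 161 ctr [ 513.6 -297.5] size [78.7 36.3] ang 84.5 z min/med/max 0.0089 0.015 0.0233
side clamp 2610 ctr [508.3 301.2] size [111.  148.6] ang 79.9 z min/med/max 0.01 0.0254 0.0306
scene sherd 172 ctr [ 515.1 -289.8] size [84.6 36.8] ang 81.1 z min/med/max 0.0081 0.0125 0.0195
scene clamp 414 ctr [507.3 300.4] size [109.6 146. ] ang 77.2 z min/med/max 0.01 0.0214 0.0294
```

View pics/both13.png

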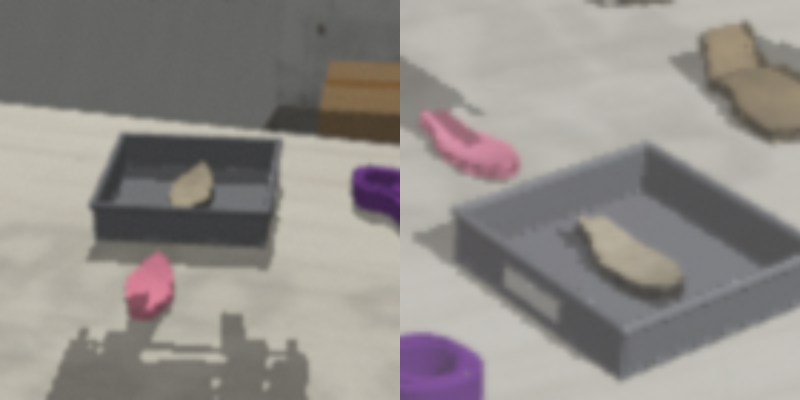

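View pics/side13.png

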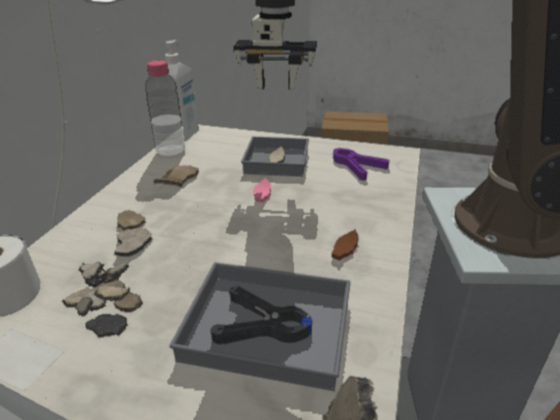

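Both things lie flat in their trays: the clamp at side (268,320) with its top at 0.031 = 4 + 26 mm, and the sherd at side (277,156) with its top at 0.023 = 4 + 20 mm. The arm is clear, so I'm handing in.

```bash
python3 -c "
from plant import order,sensors
print(order.close_job()); print(sensors.get_obs()['clock'])"
```

```text
the job is handed in; nothing more can be done
None
the job is handed in; nothing more can be done
```

I laid the black clamp in the oblong clamp tray and set the pale brownish-grey sherd down in the square finds tray. The job was handed in at about 15.6 s of the 51 s allowed. No verdict is reported, so success rests on my own checks.

- **Clamp:** its centre is about (0.508, 0.301), within 5 mm of the tray centre and aligned with the tray. Its top is at 31 mm, which fits lying flat on the 4 mm floor.
- **Sherd:** its centre is about (0.514, -0.29), close to the tray centre. Its top is at 20 mm (scene camera) to 23 mm (side camera), which also fits lying flat. While lifted its underside was kept at or below about 55 mm, under the 60 mm drop limit, and I lowered it to the floor before opening.
- **Robot:** at hand-in the gripper was about 20 cm above the finds tray, touching nothing.

**Disagreements and one correction**
- The two cameras put the sherd 8 mm apart in y, because the tray wall partly hides it from the side camera.
- On the first descent to the sherd the arm stopped about 6 mm off sideways and 8 mm high. I corrected this before closing the fingers.
- The scene camera read the desk about 4 mm low at one spot.

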